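# Pack the film canisters into the light box and prove its bolt

### The arm

A 6-joint arm with a two-finger parallel gripper is mounted at the origin on the work surface. World frame = base frame: x ahead of the robot, y to its left, z up, the work surface at z = 0. Lengths are in mm, angles in rad, forces in N, time in s.
With the tool pointing down it reaches from about 350 to 975 mm from the base axis. Payload 7.1 kg.
Tool frame: the origin (TCP) lies between the finger pads; the fingertips stand 19 mm ahead of it and the grasp point (between the pads) is the TCP; z points along the fingers, y is the line along which they close (so a half turn about z gives the same grasp; the last joint's range is limited). The gripper opens to 88 mm and grips with 3 to 60 N. Pads are 20 mm wide; open, the fingers measure 115 mm over their backs; the gripper's body (75 mm by 178 mm) begins 61 mm behind the grasp point.
Start: joints at [1.23, 0.423, 1.63, -0, 1.089, -0.019], TCP at [197.64, 592.911, 241.675] pointing down, gripper open.
Joint ranges: [-3, 3], [-0.9, 2.11], [0.09, 2.58], [-1.31, 4.45], [0.11, 2.69], [-2.54, 2.54]. Speed limits (rad/s): [2.39, 2.39, 3.01, 3.14, 3.14, 3.14].

### API

Orientations are given as a rotation vector (axis times angle).
In Python, from workcell import ctrl gives the robot as it stands.
- The arm moves only by the tool arm_command, never from a script. Its argument "series" is a list of rows, each an object with "linear": the shift along the tool's x, y, z in m, a list of three; "turn": the turn about the tool's z in rad. A call has 1 to 10 rows; each row shifts and turns the commanded pose from where the row before left it, along the tool's axes as they then stand; what a row does not reach is not made up. A row lasts 1/10 s, in which the tool goes at most 50 mm and 8.59 degrees, less where a joint would pass 70% of its speed; a pose out of reach is approached as far as the arm can. A call with a gripper value outside its range is refused whole. "jaw" is the opening, from -1 (shut) to 1 (fully open), set as the call begins (left out, the last holds). The fingers move at their own pace and stop on an object; the grip force is fixed at half the most. Time passes only in rows, so rows that do not move let the fingers close. It gives the time, the measured TCP pose, the force, the opening and the grip force at its end, in the units of the state.
- ctrl.get_obs(): the state, without advancing time (a new reading comes with each control period).
- ctrl.get_image(name): name is "scene" or "side" or "wrist"; returns a dict with "frame" (420x560x3 uint8, blue, green, red), "fx", "fy", "cx", "cy" (pixels), "rvec" (rotation vector, rad) and "tvec" (3), from world to camera coordinates, as OpenCV has them. Camera axes: x right, y down, z forward; pixel columns grow to the right and rows downward; lengths in mm; the calibration is good to about 2 mm. A picture is of the moment at which its call begins. There is no depth.
- ctrl.close_job(): hands the job in; it is judged then, once.
The state is a dict: "t": time; "qpos": joint angles; "qvel": joint speeds; "joint_torque": joint torques, N m; "ee_pos": TCP position; "orientation": TCP orientation; "ft_force": force on the tool from outside, world axes, zero at the start; "moment": the same for the moment, N m; "width": finger opening in mm; "grasp_force": force on a finger pad.
Only numpy, scipy, OpenCV 4.12 (cv2) and the standard library are available. Lean on these libraries where they do the work, as an engineer would, in place of code of your own. Each camera call takes 0.05 s, during which the arm holds its last target. There are 200 camera calls.

### The job

Draw back the bolt of the grey light box, lift the black flap until it rests open on its stop and let go of it, then stand every film canister on the shelf upright inside the box. Swing the flap fully shut, slide the bolt fully home, and then pull straight up on the flap's tab with about 15 N for a moment to prove that the bolt holds. Do not disturb the reel, the bottle or the green lid.

Things in the scene. Friction and masses are not known exactly. Their poses are not given: they have to be found in the camera images.
- case: light box: fixed grey plastic case, 150 (x) x 250 (y) x 70 mm tall, walls and floor 5 mm, inside 140 x 240 x 65 mm deep, undivided. Origin at the centre of its underside; x runs from its front (bolt side, towards the robot) to the hinge at the back, z up; turned up to 0.2 rad. A bolt guide (x -97 to -75, y 28 to 125 mm) juts from the front wall just below the rim
- flap (a joint): angle of the black flap (rad): 0 shut, grows as it lifts, 1.65 on its stop, a little past upright. It turns about the case's +y axis along the back rim so that the front edge rises. 8 mm thick, 152 x 250 mm, about 0.2 kg; the hinge's friction (0.2 N m) holds it at any angle where it is left
- flap_hinge (a point): point on the hinge axis, middle of the case's back rim: 75 mm behind the case's centre, 70.5 mm above the shelf top; axes as the case
- flap_tab (a point): grip point of the flap's tab (moves with it). The tab is a bare metal block 12 mm (x) x 22 mm (y), 38 mm tall on the flap's outer face, on its middle line 130 mm from the hinge, 22 mm from the front edge. The point is 27 mm above the outer face, 35 mm above the hinge plane. Pinched across its 22 mm it can turn between the fingers as the flap swings; with the flap open it sticks out to the back
- bolt (a joint): travel of the steel bolt (m) along the case's +y: 0 fully home, its bar lying 1.5 mm above the steel tongue in the middle of the flap's front edge, blocking the flap; 0.045 fully drawn (flap free from 0.036 on). Friction 2 N. Starts at 0 to 8 mm
- bolt_post (a point): grip point on the bolt's upright round steel post (12 mm in diameter, 34 mm tall on the bar): on its axis, 21 mm above the bar's top, 13 mm below the post's end, 108 mm above the shelf top; moves with the bolt. With the bolt home it lies 89 mm in front of the case's centre and 70 mm to +y. The shut flap's outer face is 78.5 mm above the shelf top
- can0: matte black film canister, plain closed cylinder 44 mm in diameter and 40 mm tall, about 45 g; origin at the centre of its underside, z up when it stands. Starts standing on the shelf top to the right of the light box. Two to four of them are present
- can1: matte black film canister, plain closed cylinder 44 mm in diameter and 40 mm tall, about 45 g; origin at the centre of its underside, z up when it stands. Starts standing on the shelf top to the right of the light box. Two to four of them are present
- can2: matte black film canister, plain closed cylinder 44 mm in diameter and 40 mm tall, about 45 g; origin at the centre of its underside, z up when it stands. Starts standing on the shelf top to the right of the light box. Two to four of them are present
- can3: matte black film canister, plain closed cylinder 44 mm in diameter and 40 mm tall, about 45 g; origin at the centre of its underside, z up when it stands. Starts standing on the shelf top to the right of the light box. Two to four of them are present
- reel: bystander: steel spiral film reel lying flat, 90 mm in diameter, 42 mm tall, left of the light box; origin at the centre of its underside
- bottle: bystander: clear glass bottle with a black screw lid, 60 mm in diameter, 130 mm tall, left of the light box; origin at the centre of its underside
- green_lid: bystander: translucent green round lid lying flat, 68 mm in diameter, 11 mm thick, behind and to the right of the light box; origin at the centre of its underside
Things that resemble listed ones, but are neither listed nor needed, are in the scene too. Leave any purple or white look-alike of the can0 alone.

How it is judged:
By the outcome, as a careful person would: the job done as asked, in the order asked, and still so for the second after the job is handed in, with the robot touching nothing.
Of can0, can1, can2, can3 only 2 to 4 are there at a start; the rules pass over those that are not, and their reading is None.
At some moment in a run one of can0, can1, can2, can3 may be knocked a few centimetres aside while the robot is not near it.
Once in a run the grip may slacken for a moment while it holds something.
It also fails if it takes over 210 s, if anything falls off the work surface, if the arm or the gripper's body presses on something with over 40 N, if the wrist force passes 120 N, or if a joint passes its speed limit or range.

## Working session

There is one attempt and no reset: what is moved stays moved. The work goes in short steps, Python scripts to look and compute and a tool call to move; the robot and the scene stay as the last step left them, time stands still between calls to the robot, and variables do not carry over. Pictures are saved under pics/ and viewed, at most 14 in all, crops included, and the job is handed in when it is done.

Besides the shell and the picture viewer there is one more tool, called after ">>>" as a command line: name --argument value ..., lists and objects as JSON in quotes. arm_command: Moves the arm, as the interface text tells. Its arguments: {"type":"object","properties":{"series":{"type":"array"},"jaw":{"type":"number"}},"required":["series"]}

```bash
mkdir -p pics; ls
python3 - <<'E'
from workcell import ctrl
import cv2,numpy as np
o=ctrl.get_obs();print(o)
for n in("scene","side"):
    d=ctrl.get_image(n);cv2.imwrite(f"pics/{n}0.png",d["frame"])
    R=cv2.Rodrigues(np.array(d["rvec"]))[0];print(n,d["fx"],d["cx"],d["cy"],-R.T@np.array(d["tvec"]),R[2])
    np.savez(f"{n}.npz",**{k:d[k] for k in("fx","fy","cx","cy","rvec","tvec","frame")})
E
```

```text
pics
{'t': 0.0, 'qpos': array([ 1.23001520e+00,  4.23798287e-01,  1.63066462e+00,  1.16327025e-05,
        1.08859432e+00, -1.90009280e-02]), 'qvel': array([ 2.43172962e-05, -1.72712876e-03, -3.98223923e-04, -8.04082230e-04,
       -5.25065623e-04, -7.19808093e-04]), 'joint_torque': array([ 1.34735667e-03, -5.44616318e+01, -2.73683506e+01,  6.44879811e-02,
        2.24998151e-02, -7.10032873e-05]), 'ee_pos': array([197.4624868 , 592.44858856, 240.93821149]), 'orientation': array([-5.03237961e-01, -3.10074842e+00,  2.26033520e-03]), 'ft_force': array([0.3177838 , 0.19140218, 0.328407  ]), 'moment': array([ 0.00960533, -0.00176521,  0.0211921 ]), 'grasp_force': 0.0, 'width': 87.62937073067141}
scene 383.01051552477963 277.18474219940043 210.97042547354633 [998.09538811 422.92575818 888.14802341] [-0.38930692 -0.43645504 -0.8111394 ]
side 382.34523555977864 271.6433815395279 210.06500026103382 [ 104.28571088 -630.90905483  736.01423731] [ 0.49861682  0.58834158 -0.63658106]
```

View pics/scene0.png

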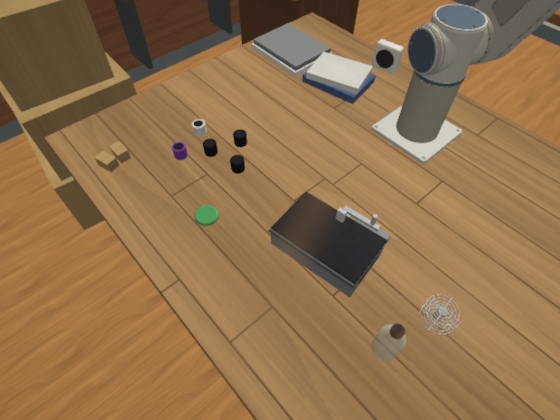

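View pics/side0.png

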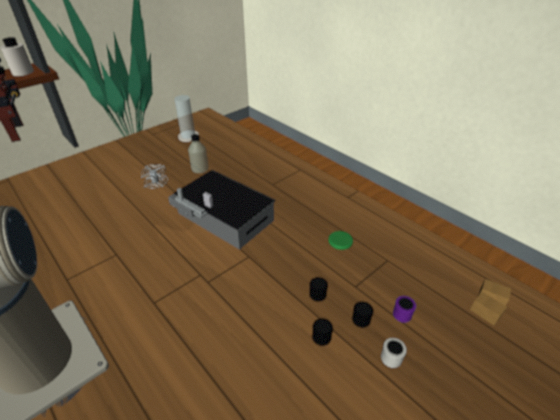

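The scene shows the light box around (330,240), post at about (375,218), tab at (341,215), three black cans at (210,148), (240,138), (237,164), and purple and white look-alikes. The side view shows the same: box (222,207), cans (318,289), (322,332), (362,315).

Run:
```python
import cv2,numpy as np
a=np.load("scene.npz")["frame"];b=np.load("side.npz")["frame"]
A=cv2.resize(a[190:300,262:397],None,fx=5,fy=5,interpolation=cv2.INTER_CUBIC)
A=cv2.convertScaleAbs(A,alpha=1.5)
cv2.imwrite("pics/c1.png",A)
B=cv2.resize(b[165:255,160:285],None,fx=6,fy=6,interpolation=cv2.INTER_CUBIC)
cv2.imwrite("pics/c2.png",cv2.convertScaleAbs(B,alpha=1.5))
for n,f,(x0,y0,x1,y1) in(("scene",a,(195,125,255,180)),("side",b,(300,270,375,350))):
    m=(f[y0:y1,x0:x1].max(2)<50).astype(np.uint8)
    k=cv2.connectedComponentsWithStats(m)
    print(n,[(s[:5]+[x0,y0,0,0,0],c+[x0,y0]) for s,c in zip(k[2][1:],k[3][1:]) if s[4]>20])
```

```text
scene [(array([234, 130,  12,  17, 175]), array([239.69142857, 137.88      ])), (array([203, 139,  14,  17, 186]), array([209.8172043 , 147.25806452])), (array([230, 156,  14,  17, 196]), array([237.06122449, 163.80612245]))]
side [(array([310, 277,  18,  24, 355]), array([317.97746479, 288.6028169 ])), (array([352, 302,  21,  26, 420]), array([362.00238095, 313.97857143])), (array([313, 318,  20,  28, 436]), array([321.94495413, 331.40137615]))]
```

View pics/c1.png

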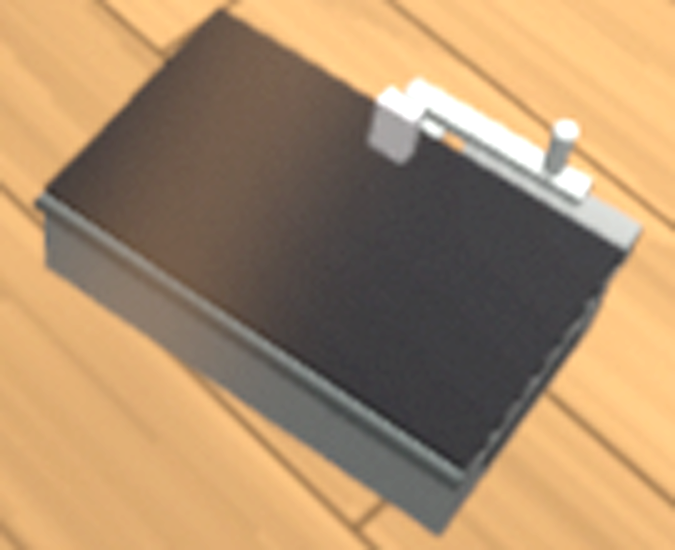

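View pics/c2.png

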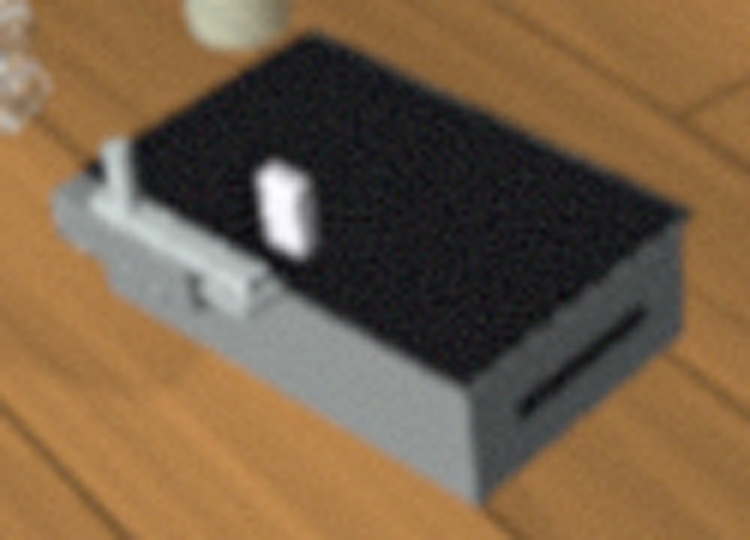

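The scene crop shows the flap corners front-right (222,12), front-left (625,252), back-right (40,195) and back-left (465,475), tab (394,126) and post top (566,126). The side crop shows front-right corner (470,382), its bottom (480,503), back-right (688,212), back-left (315,35), tab (286,208) and post (118,175).

```bash
cat > h.py <<'E'
from workcell import ctrl
import cv2,numpy as np
from scipy.spatial.transform import Rotation as Ro
from scipy.optimize import least_squares
def proj(d,P):
    K=np.array([[d["fx"],0,d["cx"]],[0,d["fy"],d["cy"]],[0,0,1.]])
    return cv2.projectPoints(np.atleast_2d(np.array(P,float)),np.array(d["rvec"],float),np.array(d["tvec"],float),K,None)[0][:,0]
def ray(d,px,z):
    R=cv2.Rodrigues(np.array(d["rvec"],float))[0];c=-R.T@np.array(d["tvec"])
    v=R.T@np.array([(px[0]-d["cx"])/d["fx"],(px[1]-d["cy"])/d["fy"],1]);return c+v*(z-c[2])/v[2]
def case2w(p,P):
    P=np.atleast_2d(np.array(P,float));return np.c_[P[:,:2]@np.array([[np.cos(p[2]),np.sin(p[2])],[-np.sin(p[2]),np.cos(p[2])]])+np.array(p[:2]),P[:,2]]
E
python3 - <<'E'
from h import *
S=np.load("scene.npz");D=np.load("side.npz")
s=[((-77,-125,78.5),(222,12)),((-77,125,78.5),(622,252)),((75,-125,78.5),(42,193)),((75,125,78.5),(465,473)),((75,-125,0),(45,265)),((75,125,0),(440,533)),((-55,0,97.5),(394,126))]
d=[((-77,-125,78.5),(470,378)),((-75,-125,0),(480,503)),((75,-125,78.5),(688,212)),((75,125,78.5),(315,35)),((-55,0,97.5),(286,208))]
def f(p):
    r=[]
    for C,L,o,k,pp in((S,s,(262,190),5,((566,126),121)),(D,d,(160,165),6,((118,145),121))):
        W=case2w(p,[a for a,_ in L]+[(-89,70+p[3],pp[1])])
        u=np.array([b for _,b in L]+[pp[0]])/k+np.array(o)-.5+.5/k
        r.append(proj(C,W)-u)
    return np.concatenate(r).ravel()
o=least_squares(f,[600,0,0,4],x_scale=[10,10,.1,1],loss="soft_l1");print(o.x.round(3));print(f(o.x).reshape(-1,2).round(1).tolist())
for a,b in(((239.69,137.88),(321.94,331.4)),((209.8,147.26),(362,313.98)),((237.06,163.8),(317.98,288.6))):
    q=least_squares(lambda q:np.r_[(proj(S,[[*q,20]])[0]-a),(proj(D,[[*q,20]])[0]-b)],[500,-200]);print(q.x.round(1),q.fun.round(1))
print([ray(S,p,z).round(0) for p,z in(((440,314),21),((207,215),11),((390,343),60))])
p=o.x
print("tab",case2w(p,[-55,0,105.5]),"post",case2w(p,[-89,70+p[3],108]))
E
```

```text
[5.60676e+02 1.21720e+02 1.79000e-01 2.78600e+00]
[[-1.1, -1.8], [0.8, -1.0], [-0.3, -1.3], [-0.1, -0.8], [-0.5, 0.4], [-0.4, 1.0], [-0.0, -0.1], [-0.5, 0.6], [-1.3, -0.3], [-0.3, 0.0], [-0.8, -1.5], [-1.3, -1.8], [0.6, -0.2], [-0.1, -0.4]]
[ 478.6 -344.9] [-0.2 -0.4 -0.2 -0.2]
[ 576.3 -373.7] [-0.2 -0.3 -0.1 -0.1]
[ 555.3 -260.3] [-0.2 -0.3 -0.2 -0.2]
[array([493., 431.,  21.]), array([ 734., -169.,   11.]), array([650., 397.,  60.])]
tab [[506.55304557 111.93751946 105.5       ]] post [[460.14861468 177.5153927  108.        ]]
```

>>> arm_command --series '[{"linear": [0,0,0],"turn": -0.125},{"linear": [0,0,0],"turn": -0.125},{"linear": [0,0,0],"turn": -0.125},{"linear": [0,0,0],"turn": -0.125},{"linear": [-0.015,-0.038,0],"turn": 0},{"linear": [-0.015,-0.038,0],"turn": 0},{"linear": [-0.015,-0.038,0],"turn": 0},{"linear": [-0.015,-0.038,0],"turn": 0},{"linear": [-0.015,-0.038,0],"turn": 0},{"linear": [-0.015,-0.038,0],"turn": 0}]'

```text
t: 1.1
ee_pos: [327.1, 382.9, 241.5]
orientation: [0.28, -3.129, 0.001]
ft_force: [0.6, 0.4, -0.4]
width: 87.6
grasp_force: 0.0
```

>>> arm_command --series '[{"linear": [-0.015,-0.038,0],"turn": 0},{"linear": [-0.015,-0.038,0],"turn": 0},{"linear": [-0.015,-0.038,0],"turn": 0},{"linear": [-0.015,-0.038,0],"turn": 0},{"linear": [-0.015,-0.038,0],"turn": 0},{"linear": [-0.015,-0.038,0],"turn": 0},{"linear": [0,0,0],"turn": 0},{"linear": [0,0,0],"turn": 0}]'

```text
t: 1.9
ee_pos: [455.7, 175.3, 241.4]
orientation: [0.275, -3.129, -0.0]
ft_force: [-0.4, 0.2, -0.5]
width: 87.9
grasp_force: 0.0
```

```bash
cat >> h.py <<'E'
P=[560.7,121.7,.179]
def go(t,yaw=None,o=None):
    "tool-frame shift (mm) to world target t; yaw=desired case-frame yaw of tool y relative to case y"
    o=o or ctrl.get_obs();R=Ro.from_rotvec(o["orientation"]).as_matrix()
    ty=np.arctan2(-R[0,1],R[1,1])
    print("t",round(o["t"],1),"pos",o["ee_pos"].round(1),"yaw",ty.round(4),"tilt",R[2,2].round(4),"j6",o["qpos"][5].round(2),"F",o["ft_force"].round(1),"w",round(o["width"],1),round(o["grasp_force"],1),"shift",(R.T@(np.array(t)-o["ee_pos"])).round(1))
E
python3 - <<'E'
from h import *
go(case2w(P,[-89,72.8,108])[0])
d=ctrl.get_image("wrist");cv2.imwrite("pics/w1.png",d["frame"])
np.savez("w1.npz",**{k:d[k] for k in("fx","fy","cx","cy","rvec","tvec","frame")})
R=cv2.Rodrigues(np.array(d["rvec"]))[0];print(-R.T@np.array(d["tvec"]),R[2])
for n,q in(("post",[-89,72.8,121]),("tab",[-55,0,116.5])):print(n,proj(d,case2w(P,q)))
E
```

```text
t 1.9 pos [455.7 175.3 241.4] yaw 0.1757 tilt -1.0 j6 -1.4 F [-0.4  0.2 -0.5] w 87.9 0.0 shift [ -4.9   1.4 133.4]
[384.47253777 162.77972531 383.81965258] [ 0.26136027  0.04741476 -0.96407606]
post [[282.61568191 210.17276411]]
tab [[207.17386733 243.0071109 ]]
```

View pics/w1.png

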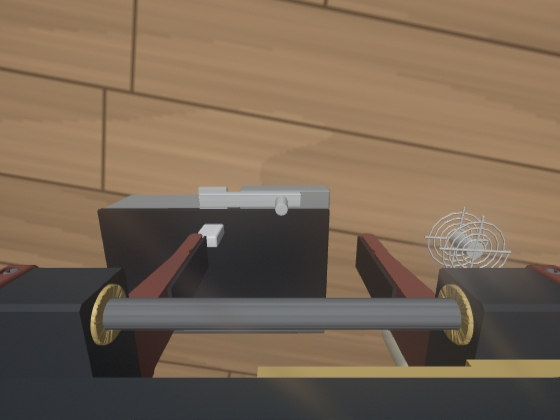

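The wrist view shows the post top at (281,209) within 2 px of prediction, and the tab near (210,238). The estimate is good enough to grasp.

>>> arm_command --series '[{"linear": [-0.004,0.0005,0.03],"turn": 0},{"linear": [0,0,0.03],"turn": 0},{"linear": [0,0,0.03],"turn": 0},{"linear": [0,0,0.025],"turn": 0},{"linear": [0,0,0.016],"turn": 0},{"linear": [0,0,0],"turn": 0}]' --jaw 0.2

```text
t: 2.55
ee_pos: [457.2, 177.9, 108.7]
orientation: [0.283, -3.124, 0.002]
ft_force: [-1.4, 0.2, -0.1]
width: 52.7
grasp_force: 0.0
```

>>> arm_command --series '[{"linear": [0,0,0],"turn": 0},{"linear": [0,0,0],"turn": 0},{"linear": [0,0,0],"turn": 0},{"linear": [0,0,0],"turn": 0},{"linear": [0,0,0],"turn": 0},{"linear": [0,0,0],"turn": 0},{"linear": [0,0,0],"turn": 0},{"linear": [0,0,0],"turn": 0}]' --jaw -1

```text
t: 3.35
ee_pos: [459.7, 177.2, 111.1]
orientation: [-0.279, 3.129, -0.0]
ft_force: [0.3, -1.5, 6.4]
width: 10.8
grasp_force: 30.0
```

>>> arm_command --series '[{"linear": [0,0.006,0],"turn": 0},{"linear": [0,0.008,0],"turn": 0},{"linear": [0,0.008,0],"turn": 0},{"linear": [0,0.008,0],"turn": 0},{"linear": [0,0.008,0],"turn": 0},{"linear": [0,0.004,0],"turn": 0},{"linear": [0,0,0],"turn": 0},{"linear": [0,0,0],"turn": 0},{"linear": [0,0,0],"turn": 0}]'

```text
t: 4.25
ee_pos: [452.6, 216.9, 111.1]
orientation: [-0.281, 3.128, -0.004]
ft_force: [3.0, -12.6, 7.0]
width: 11.4
grasp_force: 30.0
```

Run:
```python
from h import *
go(case2w(P,[-89,115,108])[0])
```

```text
t 4.2 pos [452.6 216.9 111.1] yaw 0.1792 tilt -1.0 j6 -1.32 F [  3.  -12.6   7. ] w 11.4 30.0 shift [-0.4  2.   3.1]
```

>>> arm_command --series '[{"linear": [0,-0.001,0],"turn": 0},{"linear": [0,0,0],"turn": 0},{"linear": [0,0,0],"turn": 0},{"linear": [0,0,-0.02],"turn": 0},{"linear": [0,0,-0.03],"turn": 0},{"linear": [0,0,-0.03],"turn": 0},{"linear": [0,0,0],"turn": 0}]' --jaw 0.2

```text
t: 4.95
ee_pos: [454.2, 218.8, 194.0]
orientation: [-0.279, 3.123, 0.004]
ft_force: [0.5, -0.2, -0.5]
width: 52.7
grasp_force: 0.0
```

```bash
sed -i 's/^P=.*/P=[560.9,120.6,.179]/' h.py
python3 - <<'E'
from h import *
go(case2w(P,[-55,0,105.5])[0])
d=ctrl.get_image("wrist");cv2.imwrite("pics/w2.png",d["frame"])
for n,q in(("post",[-89,115,121]),("tab",[-55,0,116.5])):print(n,proj(d,case2w(P,q)))
E
```

```text
t 5.0 pos [454.2 218.8 194. ] yaw 0.1785 tilt -1.0 j6 -1.32 F [ 0.5 -0.2 -0.5] w 52.7 0.0 shift [ -32.  -115.8   88.5]
post [[280.0579506  219.17924742]]
tab [[137.19403714 257.80132765]]
```

View pics/w2.png

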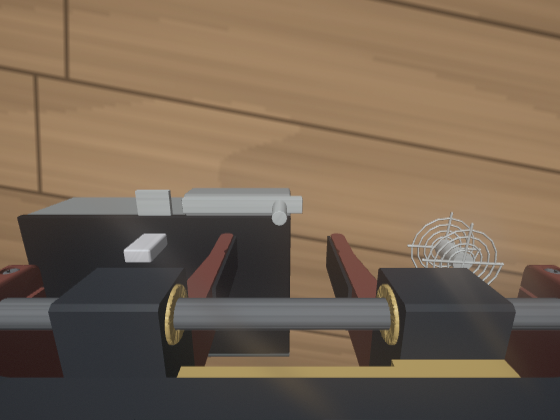

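The bolt is drawn: post at (279,218), tongue uncovered at (154,203), and the tab's top face near (139,254), within 4 px of prediction.

>>> arm_command --series '[{"linear": [-0.008,-0.029,0],"turn": 0},{"linear": [-0.008,-0.029,0],"turn": 0},{"linear": [-0.008,-0.029,0],"turn": 0},{"linear": [-0.007,-0.0285,0],"turn": 0},{"linear": [0,0,0.03],"turn": 0},{"linear": [0,0,0.03],"turn": 0},{"linear": [0,0,0.018],"turn": 0},{"linear": [0,0,0.01],"turn": 0},{"linear": [0,0,0],"turn": 0},{"linear": [0,0,0],"turn": 0}]'

```text
t: 6.0
ee_pos: [503.2, 109.6, 102.6]
orientation: [0.28, -3.129, 0.0]
ft_force: [0.1, -0.5, 0.6]
width: 52.4
grasp_force: 0.0
```

>>> arm_command --series '[{"linear": [0,0,0],"turn": 0},{"linear": [0,0,0],"turn": 0},{"linear": [0,0,0],"turn": 0},{"linear": [0,0,0],"turn": 0},{"linear": [0,0,0],"turn": 0},{"linear": [0,0,0],"turn": 0}]' --jaw -1

```text
t: 6.6
ee_pos: [503.5, 109.1, 103.1]
orientation: [-0.28, 3.128, -0.001]
ft_force: [0.3, -4.4, 4.9]
width: 21.8
grasp_force: 30.0
```

Run:
```python
from h import *
go(case2w(P,[-55,0,105.5])[0])
p=lambda t:np.array([75-130*np.cos(t)+35*np.sin(t),70.5+130*np.sin(t)+35*np.cos(t)])
T=np.linspace(0,1.65,21)
print(np.c_[T[1:],np.diff([p(t) for t in T],axis=0)*[[-1,-1]]].round(2).tolist())
```

```text
t 6.6 pos [503.5 109.1 103.1] yaw 0.1784 tilt -1.0 j6 -1.56 F [ 0.3 -4.4  4.9] w 21.8 30.0 shift [-3.6  1.1 -2.4]
[[0.08, -3.33, -10.59], [0.16, -4.19, -10.28], [0.25, -5.02, -9.9], [0.33, -5.82, -9.46], [0.41, -6.58, -8.94], [0.49, -7.29, -8.37], [0.58, -7.96, -7.74], [0.66, -8.57, -7.06], [0.74, -9.12, -6.33], [0.82, -9.61, -5.56], [0.91, -10.04, -4.75], [0.99, -10.4, -3.9], [1.07, -10.68, -3.03], [1.15, -10.9, -2.14], [1.24, -11.03, -1.24], [1.32, -11.1, -0.32], [1.4, -11.09, 0.59], [1.48, -11.0, 1.5], [1.57, -10.84, 2.41], [1.65, -10.6, 3.29]]
```

>>> arm_command --series '[{"linear": [0,0,0],"turn": 0},{"linear": [0,0,0],"turn": 0},{"linear": [-0.003,-0.0005,-0.002],"turn": 0},{"linear": [0,0,0],"turn": 0}]' --jaw -0.2

```text
t: 7.0
ee_pos: [506.8, 109.7, 104.9]
orientation: [-0.28, 3.128, 0.0]
ft_force: [0.7, -0.2, 0.4]
width: 34.9
grasp_force: 0.0
```

>>> arm_command --series '[{"linear": [0,0,0],"turn": 0},{"linear": [0,0,0],"turn": 0},{"linear": [0,0,0],"turn": 0},{"linear": [0,0,0],"turn": 0},{"linear": [0,0,0],"turn": 0}]' --jaw -1

```text
t: 7.5
ee_pos: [506.2, 109.5, 104.6]
orientation: [0.28, -3.129, -0.0]
ft_force: [0.4, 0.4, -0.1]
width: 21.3
grasp_force: 30.0
```

>>> arm_command --series '[{"linear": [-0.0033,0,-0.0106],"turn": 0},{"linear": [-0.0042,0,-0.0103],"turn": 0},{"linear": [-0.005,0,-0.0099],"turn": 0},{"linear": [-0.0058,0,-0.0095],"turn": 0},{"linear": [0,0,0],"turn": 0}]'

```text
t: 8.0
ee_pos: [525.0, 112.8, 146.6]
orientation: [-0.279, 3.128, 0.0]
ft_force: [-3.7, -0.8, 3.3]
width: 21.9
grasp_force: 30.0
```

Run:
```python
from h import *
go(case2w(P,[-55+18.3,0,105.5+40.3])[0])
```

```text
t 8.0 pos [525.  112.8 146.6] yaw 0.1782 tilt -1.0 j6 -1.56 F [-3.7 -0.8  3.3] w 21.9 30.0 shift [-0.   1.3  0.8]
```

Tracking well; continue the arc.

>>> arm_command --series '[{"linear": [-0.0066,0,-0.009],"turn": 0},{"linear": [-0.0073,0,-0.0084],"turn": 0},{"linear": [-0.008,0,-0.0077],"turn": 0},{"linear": [-0.0086,0,-0.007],"turn": 0},{"linear": [-0.0091,0,-0.0063],"turn": 0},{"linear": [-0.0096,0,-0.0056],"turn": 0},{"linear": [-0.01,0,-0.0048],"turn": 0},{"linear": [-0.0104,0,-0.0039],"turn": 0}]'

```text
t: 8.8
ee_pos: [593.6, 125.2, 198.2]
orientation: [-0.28, 3.129, 0.0]
ft_force: [-2.3, -1.1, -2.5]
width: 21.8
grasp_force: 30.0
```

>>> arm_command --series '[{"linear": [-0.0107,0,-0.003],"turn": 0},{"linear": [-0.0109,0,-0.0021],"turn": 0},{"linear": [-0.011,0,-0.0012],"turn": 0},{"linear": [-0.0111,0,-0.0003],"turn": 0},{"linear": [-0.0111,0,0.0006],"turn": 0},{"linear": [-0.011,0,0.0015],"turn": 0},{"linear": [0,0,0],"turn": 0}]'

```text
t: 9.5
ee_pos: [660.5, 137.2, 202.9]
orientation: [-0.279, 3.125, 0.001]
ft_force: [0.7, -1.2, 5.1]
width: 21.7
grasp_force: 30.0
```

>>> arm_command --series '[{"linear": [-0.008,0,0.0018],"turn": 0},{"linear": [-0.008,0,0.0022],"turn": 0},{"linear": [-0.004,0,0.001],"turn": 0},{"linear": [0,0,0],"turn": 0},{"linear": [0,0,0],"turn": 0}]'

```text
t: 10.0
ee_pos: [679.2, 140.6, 198.2]
orientation: [-0.279, 3.125, 0.001]
ft_force: [2.2, 0.8, 5.7]
width: 21.3
grasp_force: 30.0
```

Run:
```python
from h import *
go(case2w(P,[120.2,0,197.3])[0])
```

```text
t 10.0 pos [679.2 140.6 198.2] yaw 0.1782 tilt -1.0 j6 -1.56 F [2.2 0.8 5.7] w 21.3 30.0 shift [-0.2  1.4  0.9]
```

>>> arm_command --series '[{"linear": [-0.002,0,0.0007],"turn": 0},{"linear": [-0.002,0,0.0007],"turn": 0},{"linear": [0,0,0],"turn": 0},{"linear": [0,0,0],"turn": 0}]'

```text
t: 10.4
ee_pos: [682.7, 141.2, 197.0]
orientation: [-0.279, 3.125, 0.0]
ft_force: [1.6, 0.5, 5.7]
width: 21.4
grasp_force: 30.0
```

>>> arm_command --series '[{"linear": [-0.002,0,0.0007],"turn": 0},{"linear": [-0.002,0,0.0007],"turn": 0},{"linear": [0,0,0],"turn": 0},{"linear": [0,0,0],"turn": 0}]'

```text
t: 10.8
ee_pos: [686.6, 141.9, 195.5]
orientation: [-0.279, 3.125, 0.0]
ft_force: [1.6, 0.3, 5.4]
width: 21.4
grasp_force: 30.0
```

>>> arm_command --series '[{"linear": [-0.002,0,0.0007],"turn": 0},{"linear": [-0.002,0,0.0007],"turn": 0},{"linear": [0,0,0],"turn": 0},{"linear": [0,0,0],"turn": 0}]'

```text
t: 11.2
ee_pos: [690.2, 142.6, 194.0]
orientation: [-0.279, 3.126, 0.0]
ft_force: [-0.4, -0.5, 6.6]
width: 21.7
grasp_force: 30.0
```

Run:
```python
from h import *
go(case2w(P,[120.2,0,197.3])[0])
d=ctrl.get_image("side");f=d["frame"]
e=ctrl.get_image("scene");g=e["frame"]
for th in (1.3,1.65):
  u=np.array([-np.cos(th),0,np.sin(th)]);h=np.array([75,0,70.5])
  print(th,[proj(c,case2w(P,[h+152*u+np.array([0,s*125,0]) for s in(-1,1)])).round(0).tolist() for c in(d,e)])
A=cv2.resize(f[60:260,130:330],None,fx=2,fy=2);B=cv2.resize(g[150:350,220:420],None,fx=2,fy=2)
cv2.imwrite("pics/f1.png",np.hstack([A,B]))
```

```text
t 11.2 pos [690.2 142.6 194. ] yaw 0.1782 tilt -1.0 j6 -1.56 F [-0.4 -0.5  6.6] w 21.7 30.0 shift [10.9  1.4 -3.3]
1.3 [[[263.0, 163.0], [195.0, 134.0]], [[280.0, 182.0], [376.0, 240.0]]]
1.65 [[[276.0, 152.0], [208.0, 125.0]], [[265.0, 195.0], [363.0, 256.0]]]
```

View pics/f1.png

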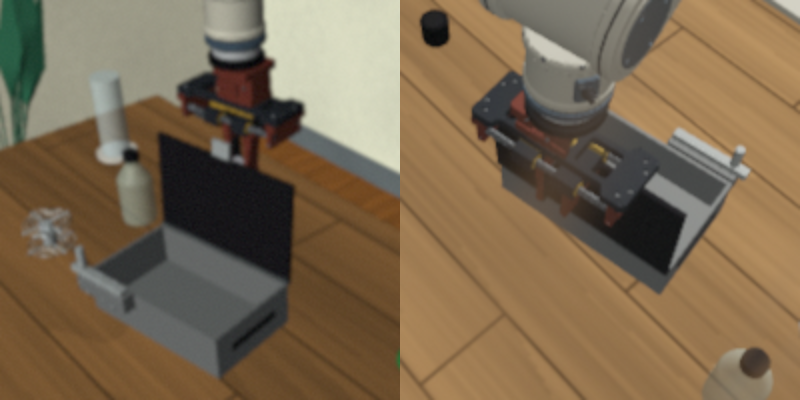

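The left half (side) shows the flap upright with its top corners at (210,127) and (276,153) in full-frame pixels. That matches the prediction for 1.65 rad, so it rests on its stop and the fingers just slid along the tab. Release and go to the cans.

>>> arm_command --series '[{"linear": [0,0,0],"turn": 0},{"linear": [0,0,0],"turn": 0},{"linear": [0,0,0],"turn": 0},{"linear": [0,0,0],"turn": 0},{"linear": [0,0,-0.02],"turn": 0},{"linear": [0,0,-0.03],"turn": 0},{"linear": [0,0,-0.03],"turn": 0}]' --jaw -0.1

```text
t: 12.0
ee_pos: [688.6, 142.3, 273.1]
orientation: [0.279, -3.127, 0.0]
ft_force: [-0.3, 0.1, -0.0]
width: 39.4
grasp_force: 0.0
```

>>> arm_command --series '[{"linear": [0.0205,-0.037,0],"turn": 0},{"linear": [0.0205,-0.037,0],"turn": 0},{"linear": [0.0205,-0.037,0],"turn": 0},{"linear": [0.0205,-0.037,0],"turn": 0},{"linear": [0.0205,-0.037,0],"turn": 0},{"linear": [0.0205,-0.037,0],"turn": 0},{"linear": [0.0205,-0.037,0],"turn": 0},{"linear": [0.0205,-0.037,0],"turn": 0},{"linear": [0.0205,-0.037,0],"turn": 0},{"linear": [0.0205,-0.037,0],"turn": 0}]' --jaw 0.9

```text
t: 13.0
ee_pos: [552.1, -259.6, 273.0]
orientation: [-0.28, 3.129, -0.0]
ft_force: [-0.1, -0.1, 0.1]
width: 83.3
grasp_force: 0.0
```

>>> arm_command --series '[{"linear": [0,0,0.02],"turn": 0.12},{"linear": [0,0,0.02],"turn": 0.12},{"linear": [0,0,0.02],"turn": 0.12},{"linear": [0,0,0.02],"turn": 0.12},{"linear": [0,0,0],"turn": 0.12},{"linear": [0,0,0],"turn": 0}]'

```text
t: 13.6
ee_pos: [552.5, -257.9, 192.1]
orientation: [-0.659, -3.07, -0.001]
ft_force: [0.4, 0.2, -0.4]
width: 83.1
grasp_force: 0.0
```

```bash
cat >> h.py <<'E'
def cans(n=3):
    "triangulate black blobs from scene+side; returns list of xy"
    S=ctrl.get_image("scene");D=ctrl.get_image("side");out=[]
    def bl(d):
        k=cv2.connectedComponentsWithStats((d["frame"].max(2)<50).astype(np.uint8))
        return [c for s,c in zip(k[2][1:],k[3][1:]) if 100<s[4]<700 and s[2]<32 and s[3]<36]
    for a in bl(S):
        for b in bl(D):
            q=least_squares(lambda q:np.r_[(proj(S,[[*q,20]])[0]-a),(proj(D,[[*q,20]])[0]-b)],[500,-200])
            if np.abs(q.fun).max()<1.5 and 350<q.x[0]<800 and q.x[1]<-120: out.append(q.x)
    return out,S,D
E
python3 - <<'E'
from h import *
o=ctrl.get_obs()
c,S,D=cans();print(np.array(c).round(1).tolist(),[ray(S,p,20).round(0)[:2] for p in((179,151),(199,128))])
go([555.3,-260.3,25])
d=ctrl.get_image("wrist");f=d["frame"];cv2.imwrite("pics/w3.png",f);print(proj(d,[[555.3,-260.3,40],[478.6,-344.9,40],[576,-374,40]]).round(0).tolist())
print(proj(D,case2w(P,[-55,0,105.5])))
E
```

```text
[[576.4, -373.6], [555.0, -260.5]] [array([ 659., -423.]), array([ 551., -469.])]
t 13.7 pos [ 553.1 -258.2  193.2] yaw -0.4186 tilt -1.0 j6 -1.61 F [ 0.5  0.6 -0.2] w 83.3 0.0 shift [ -2.8  -1.  168.2]
[[280.0, 200.0], [171.0, 165.0], [192.0, 258.0]]
[[207.8275313  196.88486955]]
```

View pics/w3.png

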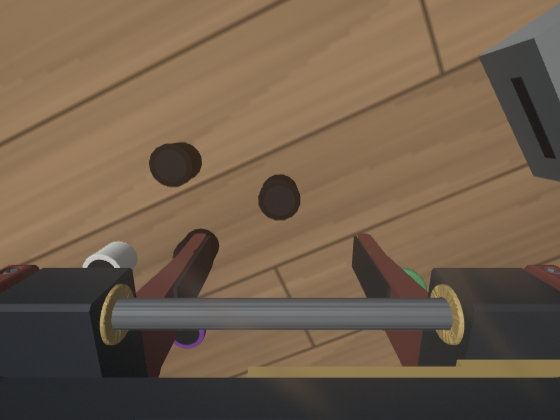

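The can appears at (279,197), as predicted; go down and grip it.

>>> arm_command --series '[{"linear": [-0.003,-0.001,0.03],"turn": 0},{"linear": [0,0,0.035],"turn": 0},{"linear": [0,0,0.035],"turn": 0},{"linear": [0,0,0.035],"turn": 0},{"linear": [0,0,0.023],"turn": 0},{"linear": [0,0,0.01],"turn": 0},{"linear": [0,0,0],"turn": 0}]'

```text
t: 14.45
ee_pos: [554.7, -260.0, 24.2]
orientation: [-0.655, -3.071, -0.001]
ft_force: [-0.3, -1.0, 0.3]
width: 83.2
grasp_force: 0.0
```

>>> arm_command --series '[{"linear": [0,0,0],"turn": 0},{"linear": [0,0,0],"turn": 0},{"linear": [0,0,0],"turn": 0},{"linear": [0,0,0],"turn": 0},{"linear": [0,0,0],"turn": 0},{"linear": [0,0,0],"turn": 0}]' --jaw -1

```text
t: 15.05
ee_pos: [555.4, -260.4, 25.4]
orientation: [0.657, 3.071, -0.0]
ft_force: [-0.6, -0.3, 3.9]
width: 43.8
grasp_force: 30.0
```

>>> arm_command --series '[{"linear": [0,0,-0.03],"turn": -0.12},{"linear": [0,0,-0.03],"turn": -0.12},{"linear": [0,0,-0.03],"turn": -0.12},{"linear": [0,0,-0.03],"turn": -0.12},{"linear": [0,0,0],"turn": -0.12},{"linear": [0,0,0],"turn": 0}]'

```text
t: 15.65
ee_pos: [555.5, -260.4, 146.0]
orientation: [-0.281, 3.127, -0.001]
ft_force: [-0.5, -0.0, -0.4]
width: 43.2
grasp_force: 30.0
```

Run:
```python
from h import *
for y in(-72,0,72): go(case2w(P,[-5,y,30.5])[0])
```

```text
t 15.7 pos [ 555.5 -260.4  146. ] yaw 0.1793 tilt -1.0 j6 -2.21 F [-0.5 -0.  -0.4] w 43.2 30.0 shift [-68.1 302.1 115.3]
t 15.7 pos [ 555.5 -260.4  146. ] yaw 0.1793 tilt -1.0 j6 -2.21 F [-0.5 -0.  -0.4] w 43.2 30.0 shift [-68.1 374.1 115.2]
t 15.7 pos [ 555.5 -260.4  146. ] yaw 0.1793 tilt -1.0 j6 -2.21 F [-0.5 -0.  -0.4] w 43.2 30.0 shift [-68.1 446.1 115.1]
```

>>> arm_command --series '[{"linear": [-0.006,0.038,0],"turn": 0},{"linear": [-0.006,0.038,0],"turn": 0},{"linear": [-0.006,0.038,0],"turn": 0},{"linear": [-0.006,0.038,0],"turn": 0},{"linear": [-0.006,0.038,0],"turn": 0},{"linear": [-0.006,0.038,0],"turn": 0},{"linear": [-0.006,0.038,0],"turn": 0},{"linear": [-0.006,0.038,0],"turn": 0},{"linear": [-0.006,0.038,0],"turn": 0},{"linear": [-0.006,0.038,0],"turn": 0}]'

```text
t: 16.65
ee_pos: [545.8, 125.8, 144.0]
orientation: [0.274, -3.128, 0.0]
ft_force: [0.8, 0.2, 0.1]
width: 43.6
grasp_force: 30.0
```

>>> arm_command --series '[{"linear": [-0.005,0.036,0],"turn": 0},{"linear": [-0.003,0.03,0],"turn": 0},{"linear": [0,0,0],"turn": 0},{"linear": [0,0,0],"turn": 0}]'

```text
t: 17.05
ee_pos: [542.2, 190.9, 144.0]
orientation: [0.279, -3.127, 0.001]
ft_force: [-0.7, -0.8, -1.2]
width: 43.5
grasp_force: 30.0
```

Run:
```python
from h import *
go(case2w(P,[-5,72,30.5])[0])
```

```text
t 17.1 pos [542.2 190.9 144. ] yaw 0.1777 tilt -1.0 j6 -1.43 F [-0.7 -0.8 -1.2] w 43.5 30.0 shift [ -1.2  -0.5 113.5]
```

>>> arm_command --series '[{"linear": [-0.001,0,0.03],"turn": 0},{"linear": [0,0,0.03],"turn": 0},{"linear": [0,0,0.03],"turn": 0},{"linear": [0,0,0.015],"turn": 0},{"linear": [0,0,0.006],"turn": 0},{"linear": [0,0,0],"turn": 0},{"linear": [0,0,0],"turn": 0}]'

```text
t: 17.75
ee_pos: [544.8, 190.8, 34.9]
orientation: [-0.278, 3.128, 0.0]
ft_force: [0.0, -0.4, -0.5]
width: 43.4
grasp_force: 30.0
```

>>> arm_command --series '[{"linear": [0,0,0.002],"turn": 0},{"linear": [0,0,0.001],"turn": 0},{"linear": [0,0,0.001],"turn": 0},{"linear": [0,0,0],"turn": 0},{"linear": [0,0,0],"turn": 0}]'

```text
t: 18.25
ee_pos: [544.3, 191.1, 30.4]
orientation: [-0.28, 3.128, 0.0]
ft_force: [-0.6, -0.1, 3.5]
width: 43.7
grasp_force: 30.0
```

>>> arm_command --series '[{"linear": [0,0,0],"turn": 0},{"linear": [0,0,0],"turn": 0},{"linear": [0,0,0],"turn": 0},{"linear": [0,0,-0.02],"turn": 0},{"linear": [0,0,-0.03],"turn": 0},{"linear": [0,0,-0.035],"turn": 0},{"linear": [0,0,-0.035],"turn": 0}]' --jaw 0.25

```text
t: 18.95
ee_pos: [543.5, 190.7, 150.8]
orientation: [0.279, -3.128, 0.0]
ft_force: [1.3, -0.4, 0.2]
width: 55.0
grasp_force: 0.0
```

>>> arm_command --series '[{"linear": [0,0,0],"turn": 0.12},{"linear": [0,0,0],"turn": 0.12},{"linear": [0,0,0],"turn": 0.12},{"linear": [0,0,0],"turn": 0.12},{"linear": [0,0,0],"turn": 0.12},{"linear": [0,0,0],"turn": 0}]' --jaw 0.9

```text
t: 19.55
ee_pos: [543.8, 190.8, 149.8]
orientation: [-0.659, -3.071, 0.0]
ft_force: [1.1, 0.0, 0.1]
width: 83.6
grasp_force: 0.0
```

Run:
```python
from h import *
c,S,D=cans();print(np.array(c).round(1).tolist())
go([478.6,-344.9,150]);go([576.4,-373.6,150])
cv2.imwrite("pics/s2.png",np.hstack([cv2.resize(S["frame"][110:330,180:420],(400,367)),cv2.resize(D["frame"][130:370,170:430],(398,367))]))
```

```text
[[478.6, -344.8], [576.3, -373.7]]
t 19.6 pos [543.9 190.9 149.8] yaw -0.4187 tilt -1.0 j6 -0.84 F [-0.  -0.  -0.3] w 83.1 0.0 shift [-1.582e+02 -5.160e+02 -1.000e-01]
t 19.6 pos [543.9 190.9 149.8] yaw -0.4187 tilt -1.0 j6 -0.84 F [-0.  -0.  -0.3] w 83.1 0.0 shift [-2.592e+02 -5.025e+02 -1.000e-01]
```

View pics/s2.png

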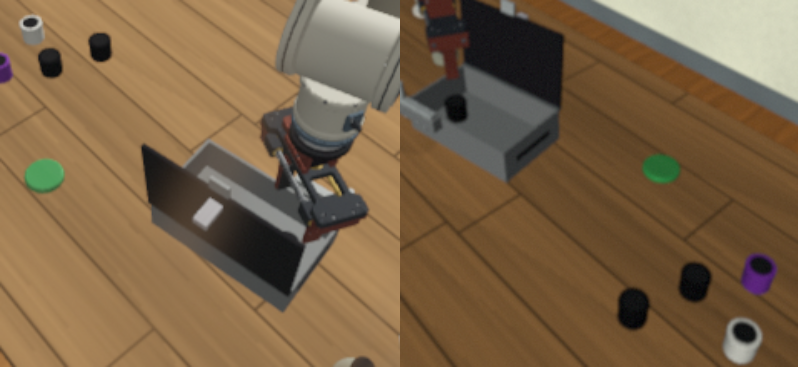

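The first can stands in the box (side crop (457,108)), and the other two are unmoved. Next the can at (478.6,-344.9).

>>> arm_command --series '[{"linear": [-0.012,-0.04,0],"turn": 0},{"linear": [-0.012,-0.04,0],"turn": 0},{"linear": [-0.012,-0.04,0],"turn": 0},{"linear": [-0.012,-0.04,0],"turn": 0},{"linear": [-0.012,-0.04,0],"turn": 0},{"linear": [-0.012,-0.04,0],"turn": 0},{"linear": [-0.012,-0.04,0],"turn": 0},{"linear": [-0.012,-0.04,0],"turn": 0},{"linear": [-0.012,-0.04,0],"turn": 0},{"linear": [-0.012,-0.04,0],"turn": 0}]'

```text
t: 20.65
ee_pos: [489.3, -224.9, 150.1]
orientation: [0.653, 3.073, -0.0]
ft_force: [0.2, -0.3, 0.1]
width: 83.5
grasp_force: 0.0
```

>>> arm_command --series '[{"linear": [-0.012,-0.04,0],"turn": 0},{"linear": [-0.012,-0.04,0],"turn": 0},{"linear": [-0.012,-0.036,0],"turn": 0},{"linear": [0,0,0],"turn": 0},{"linear": [0,0,0],"turn": 0},{"linear": [0,0,0],"turn": 0}]'

```text
t: 21.25
ee_pos: [474.8, -342.6, 149.7]
orientation: [-0.655, -3.072, -0.001]
ft_force: [0.2, 0.1, -0.7]
width: 83.2
grasp_force: 0.0
```

Run:
```python
from h import *
c,S,D=cans();print(np.array(c).round(1).tolist())
go([478.6,-344.9,25])
```

```text
[[478.7, -344.9], [576.2, -373.9]]
t 21.4 pos [ 475.2 -342.4  149.9] yaw -0.4197 tilt -1.0 j6 -1.8 F [ 0.2 -0.4  0.4] w 83.1 0.0 shift [ -4.2  -0.9 124.9]
```

>>> arm_command --series '[{"linear": [-0.004,-0.001,0.03],"turn": 0},{"linear": [0,0,0.035],"turn": 0},{"linear": [0,0,0.03],"turn": 0},{"linear": [0,0,0.02],"turn": 0},{"linear": [0,0,0.01],"turn": 0},{"linear": [0,0,0],"turn": 0}]'

```text
t: 21.95
ee_pos: [477.9, -345.0, 23.9]
orientation: [-0.655, -3.07, -0.002]
ft_force: [0.6, 0.1, -0.0]
width: 83.6
grasp_force: 0.0
```

>>> arm_command --series '[{"linear": [0,0,0],"turn": 0},{"linear": [0,0,0],"turn": 0},{"linear": [0,0,0],"turn": 0},{"linear": [0,0,0],"turn": 0},{"linear": [0,0,0],"turn": 0},{"linear": [0,0,0],"turn": 0}]' --jaw -1

```text
t: 22.55
ee_pos: [478.4, -346.4, 25.4]
orientation: [0.658, 3.072, -0.0]
ft_force: [-0.2, 0.3, 2.7]
width: 43.5
grasp_force: 30.0
```

>>> arm_command --series '[{"linear": [0,0,-0.03],"turn": 0},{"linear": [0,0,-0.03],"turn": 0},{"linear": [0,0,-0.03],"turn": 0},{"linear": [0,0,-0.03],"turn": 0},{"linear": [0,0,0],"turn": 0},{"linear": [0,0,0],"turn": 0}]'

```text
t: 23.15
ee_pos: [478.3, -346.4, 145.3]
orientation: [0.658, 3.071, -0.001]
ft_force: [-0.8, 0.3, -1.3]
width: 43.6
grasp_force: 30.0
```

Run:
```python
from h import *
go(case2w(P,[-5,0,150])[0])
```

```text
t 23.1 pos [ 478.3 -346.4  145.3] yaw -0.4219 tilt -1.0 j6 -1.8 F [-0.8  0.3 -1.3] w 43.6 30.0 shift [120. 457.  -5.]
```

>>> arm_command --series '[{"linear": [0.01,0.038,0],"turn": 0},{"linear": [0.01,0.038,0],"turn": 0},{"linear": [0.01,0.038,0],"turn": 0},{"linear": [0.01,0.038,0],"turn": 0},{"linear": [0.01,0.038,0],"turn": 0},{"linear": [0.01,0.038,0],"turn": 0},{"linear": [0.01,0.038,0],"turn": 0},{"linear": [0.01,0.038,0],"turn": 0},{"linear": [0.01,0.038,0],"turn": 0},{"linear": [0.01,0.038,0],"turn": 0}]'

```text
t: 24.15
ee_pos: [541.5, 42.9, 143.1]
orientation: [-0.657, -3.069, 0.001]
ft_force: [0.9, -0.2, -0.5]
width: 43.6
grasp_force: 30.0
```

>>> arm_command --series '[{"linear": [0.01,0.038,0],"turn": 0},{"linear": [0.01,0.038,0],"turn": 0},{"linear": [0,0,0],"turn": -0.12},{"linear": [0,0,0],"turn": -0.12},{"linear": [0,0,0],"turn": -0.12},{"linear": [0,0,0],"turn": -0.12},{"linear": [0,0,0],"turn": -0.12},{"linear": [0,0,0],"turn": 0},{"linear": [0,0,0],"turn": 0}]'

```text
t: 25.05
ee_pos: [554.7, 118.7, 143.7]
orientation: [0.274, -3.127, 0.0]
ft_force: [-0.7, -0.5, -0.7]
width: 43.3
grasp_force: 30.0
```

Run:
```python
from h import *
go(case2w(P,[-5,0,30.5])[0])
```

```text
t 25.1 pos [554.7 118.7 143.7] yaw 0.1749 tilt -1.0 j6 -1.56 F [-0.7 -0.5 -0.7] w 43.3 30.0 shift [ -1.7   0.8 113.2]
```

>>> arm_command --series '[{"linear": [-0.001,0,0.03],"turn": 0},{"linear": [0,0,0.03],"turn": 0},{"linear": [0,0,0.03],"turn": 0},{"linear": [0,0,0.015],"turn": 0},{"linear": [0,0,0.006],"turn": 0},{"linear": [0,0,0],"turn": 0},{"linear": [0,0,0],"turn": 0}]'

```text
t: 25.75
ee_pos: [557.2, 119.2, 34.9]
orientation: [-0.279, 3.128, 0.0]
ft_force: [0.2, -0.1, 0.3]
width: 43.4
grasp_force: 30.0
```

>>> arm_command --series '[{"linear": [0,0,0.001],"turn": 0},{"linear": [0,0,0.001],"turn": 0},{"linear": [0,0,0],"turn": 0},{"linear": [0,0,0],"turn": 0}]'

```text
t: 26.15
ee_pos: [556.7, 119.1, 32.3]
orientation: [-0.279, 3.129, 0.0]
ft_force: [0.8, 0.4, -1.3]
width: 43.7
grasp_force: 30.0
```

>>> arm_command --series '[{"linear": [0,0,0.001],"turn": 0},{"linear": [0,0,0.001],"turn": 0},{"linear": [0,0,0],"turn": 0},{"linear": [0,0,0],"turn": 0}]'

```text
t: 26.55
ee_pos: [556.6, 119.1, 30.4]
orientation: [-0.279, 3.129, 0.0]
ft_force: [-0.3, -0.3, 5.5]
width: 43.5
grasp_force: 30.0
```

>>> arm_command --series '[{"linear": [0,0,0],"turn": 0},{"linear": [0,0,0],"turn": 0},{"linear": [0,0,0],"turn": 0},{"linear": [0,0,-0.02],"turn": 0},{"linear": [0,0,-0.03],"turn": 0},{"linear": [0,0,-0.035],"turn": 0},{"linear": [0,0,-0.035],"turn": 0}]' --jaw 0.25

```text
t: 27.25
ee_pos: [556.1, 119.0, 150.8]
orientation: [0.279, -3.128, 0.0]
ft_force: [0.9, -0.3, -1.0]
width: 55.0
grasp_force: 0.0
```

>>> arm_command --series '[{"linear": [0,0,0],"turn": 0.12},{"linear": [0,0,0],"turn": 0.12},{"linear": [0,0,0],"turn": 0.12},{"linear": [0,0,0],"turn": 0.12},{"linear": [0,0,0],"turn": 0.12},{"linear": [0,0,0],"turn": 0}]' --jaw 0.9

```text
t: 27.85
ee_pos: [556.4, 119.1, 149.8]
orientation: [-0.659, -3.071, 0.0]
ft_force: [0.3, 0.2, 0.2]
width: 83.4
grasp_force: 0.0
```

Run:
```python
from h import *
c,S,D=cans();print(np.array(c).round(1).tolist())
go([576.4,-373.6,150])
```

```text
[[576.3, -373.7]]
t 27.9 pos [556.4 119.1 149.9] yaw -0.4186 tilt -1.0 j6 -0.96 F [ 0.1 -0.1 -0.3] w 83.3 0.0 shift [-2.185e+02 -4.420e+02 -1.000e-01]
```

>>> arm_command --series '[{"linear": [-0.017,-0.034,0],"turn": 0},{"linear": [-0.017,-0.034,0],"turn": 0},{"linear": [-0.017,-0.034,0],"turn": 0},{"linear": [-0.017,-0.034,0],"turn": 0},{"linear": [-0.017,-0.034,0],"turn": 0},{"linear": [-0.017,-0.034,0],"turn": 0},{"linear": [-0.017,-0.034,0],"turn": 0},{"linear": [-0.017,-0.034,0],"turn": 0},{"linear": [-0.017,-0.034,0],"turn": 0},{"linear": [-0.017,-0.034,0],"turn": 0}]' --jaw 0.6

```text
t: 28.95
ee_pos: [572.2, -262.3, 149.9]
orientation: [-0.653, -3.073, -0.0]
ft_force: [0.0, 0.5, 0.0]
width: 70.2
grasp_force: 0.0
```

>>> arm_command --series '[{"linear": [-0.017,-0.034,0],"turn": 0},{"linear": [-0.017,-0.034,0],"turn": 0},{"linear": [-0.015,-0.034,0],"turn": 0},{"linear": [0,0,0],"turn": 0},{"linear": [0,0,0],"turn": 0},{"linear": [0,0,0],"turn": 0}]'

```text
t: 29.55
ee_pos: [575.1, -372.8, 149.6]
orientation: [-0.655, -3.072, -0.001]
ft_force: [-0.9, 0.5, 0.3]
width: 70.1
grasp_force: 0.0
```

Run:
```python
from h import *
c,S,D=cans();print(np.array(c).round(1).tolist())
go([576.4,-373.6,25])
```

```text
[[576.4, -373.6]]
t 29.6 pos [ 575.4 -372.5  149.9] yaw -0.4199 tilt -1.0 j6 -1.74 F [ 0.1  0.5 -0.8] w 70.4 0.0 shift [ -1.4  -0.7 124.9]
```

>>> arm_command --series '[{"linear": [-0.001,-0.001,0.03],"turn": 0},{"linear": [0,0,0.035],"turn": 0},{"linear": [0,0,0.03],"turn": 0},{"linear": [0,0,0.02],"turn": 0},{"linear": [0,0,0.01],"turn": 0},{"linear": [0,0,0],"turn": 0}]'

```text
t: 30.25
ee_pos: [575.3, -373.9, 23.7]
orientation: [-0.655, -3.07, -0.002]
ft_force: [-0.5, 0.1, 0.7]
width: 70.4
grasp_force: 0.0
```

>>> arm_command --series '[{"linear": [0,0,0],"turn": 0},{"linear": [0,0,0],"turn": 0},{"linear": [0,0,0],"turn": 0},{"linear": [0,0,0],"turn": 0},{"linear": [0,0,0],"turn": 0},{"linear": [0,0,0],"turn": 0}]' --jaw -1

```text
t: 30.85
ee_pos: [576.4, -375.5, 26.0]
orientation: [0.657, 3.071, -0.001]
ft_force: [-0.6, -0.2, 6.3]
width: 43.8
grasp_force: 30.0
```

>>> arm_command --series '[{"linear": [0,0,-0.03],"turn": 0},{"linear": [0,0,-0.03],"turn": 0},{"linear": [0,0,-0.03],"turn": 0},{"linear": [0,0,-0.03],"turn": 0},{"linear": [0,0,0],"turn": 0},{"linear": [0,0,0],"turn": 0}]'

```text
t: 31.45
ee_pos: [575.9, -375.3, 145.4]
orientation: [0.658, 3.071, -0.001]
ft_force: [-0.5, -0.4, -1.5]
width: 43.7
grasp_force: 30.0
```

Run:
```python
from h import *
go(case2w(P,[-5,-72,150])[0])
```

```text
t 31.4 pos [ 575.9 -375.3  145.4] yaw -0.4219 tilt -1.0 j6 -1.74 F [-0.5 -0.4 -1.5] w 43.7 30.0 shift [180.2 384.   -4.9]
```

>>> arm_command --series '[{"linear": [0.016,0.035,0],"turn": 0},{"linear": [0.016,0.035,0],"turn": 0},{"linear": [0.016,0.035,0],"turn": 0},{"linear": [0.016,0.035,0],"turn": 0},{"linear": [0.016,0.035,0],"turn": 0},{"linear": [0.016,0.035,0],"turn": 0},{"linear": [0.016,0.035,0],"turn": 0},{"linear": [0.016,0.035,0],"turn": 0},{"linear": [0.016,0.035,0],"turn": 0},{"linear": [0.016,0.035,0],"turn": 0}]'

```text
t: 32.45
ee_pos: [571.7, 11.1, 143.1]
orientation: [-0.657, -3.069, 0.001]
ft_force: [0.3, -0.2, -0.5]
width: 43.6
grasp_force: 30.0
```

>>> arm_command --series '[{"linear": [0.02,0.034,0],"turn": 0},{"linear": [0,0,0],"turn": -0.12},{"linear": [0,0,0],"turn": -0.12},{"linear": [0,0,0],"turn": -0.12},{"linear": [0,0,0],"turn": -0.12},{"linear": [0,0,0],"turn": -0.12},{"linear": [0,0,0],"turn": 0},{"linear": [0,0,0],"turn": 0},{"linear": [0,0,0],"turn": 0}]'

```text
t: 33.35
ee_pos: [568.4, 48.8, 144.2]
orientation: [0.276, -3.128, -0.0]
ft_force: [-0.2, 0.2, -0.2]
width: 43.5
grasp_force: 30.0
```

Run:
```python
from h import *
go(case2w(P,[-5,-72,30.5])[0])
```

```text
t 33.4 pos [568.4  48.8 144.2] yaw 0.1758 tilt -1.0 j6 -1.68 F [-0.2  0.2 -0.2] w 43.5 30.0 shift [ -0.6  -0.  113.7]
```

>>> arm_command --series '[{"linear": [0,0,0.03],"turn": 0},{"linear": [0,0,0.03],"turn": 0},{"linear": [0,0,0.03],"turn": 0},{"linear": [0,0,0.015],"turn": 0},{"linear": [0,0,0.006],"turn": 0},{"linear": [0,0,0],"turn": 0},{"linear": [0,0,0],"turn": 0}]'

```text
t: 34.05
ee_pos: [569.7, 48.9, 35.0]
orientation: [-0.279, 3.128, -0.0]
ft_force: [-0.5, -1.0, -0.6]
width: 43.4
grasp_force: 30.0
```

>>> arm_command --series '[{"linear": [0,0,0.001],"turn": 0},{"linear": [0,0,0.001],"turn": 0},{"linear": [0,0,0.001],"turn": 0},{"linear": [0,0,0],"turn": 0},{"linear": [0,0,0],"turn": 0}]'

```text
t: 34.55
ee_pos: [568.8, 48.8, 31.1]
orientation: [-0.28, 3.129, -0.0]
ft_force: [-0.5, 0.2, 0.5]
width: 43.5
grasp_force: 30.0
```

>>> arm_command --series '[{"linear": [0,0,0.0005],"turn": 0},{"linear": [0,0,0],"turn": 0}]'

```text
t: 34.75
ee_pos: [568.9, 48.9, 31.0]
orientation: [-0.28, 3.129, -0.0]
ft_force: [-2.6, -0.1, 5.7]
width: 43.9
grasp_force: 30.0
```

>>> arm_command --series '[{"linear": [0,0,0],"turn": 0},{"linear": [0,0,0],"turn": 0},{"linear": [0,0,0],"turn": 0},{"linear": [0,0,-0.02],"turn": 0},{"linear": [0,0,-0.035],"turn": 0},{"linear": [0,0,-0.038],"turn": 0},{"linear": [0,0,-0.038],"turn": 0},{"linear": [0,0,-0.038],"turn": 0},{"linear": [0,0,-0.038],"turn": 0},{"linear": [0,0,-0.038],"turn": 0}]' --jaw 0.25

```text
t: 35.75
ee_pos: [568.5, 48.9, 277.0]
orientation: [0.28, -3.129, -0.0]
ft_force: [-0.3, -0.5, 0.4]
width: 54.8
grasp_force: 0.0
```

>>> arm_command --series '[{"linear": [-0.025,0.015,0],"turn": 0},{"linear": [-0.025,0.015,0],"turn": 0},{"linear": [-0.025,0.015,0],"turn": 0},{"linear": [-0.025,0.015,0],"turn": 0},{"linear": [-0.025,0.012,0],"turn": 0},{"linear": [0,0,0],"turn": 0},{"linear": [0,0,0],"turn": 0}]'

```text
t: 36.45
ee_pos: [678.6, 142.0, 274.6]
orientation: [0.28, -3.128, 0.0]
ft_force: [0.1, 0.2, -0.7]
width: 55.3
grasp_force: 0.0
```

Run:
```python
from h import *
go(case2w(P,[120.2,0,197.3])[0])
c,S,D=cans()
cv2.imwrite("pics/s3.png",np.hstack([cv2.resize(S["frame"][110:330,180:420],(400,367)),cv2.resize(D["frame"][130:280,150:310],(398,367))]))
```

```text
t 36.5 pos [678.6 142.  274.6] yaw 0.1788 tilt -1.0 j6 -1.56 F [ 0.1  0.2 -0.7] w 55.3 0.0 shift [-0.7 -0.1 77.3]
```

View pics/s3.png

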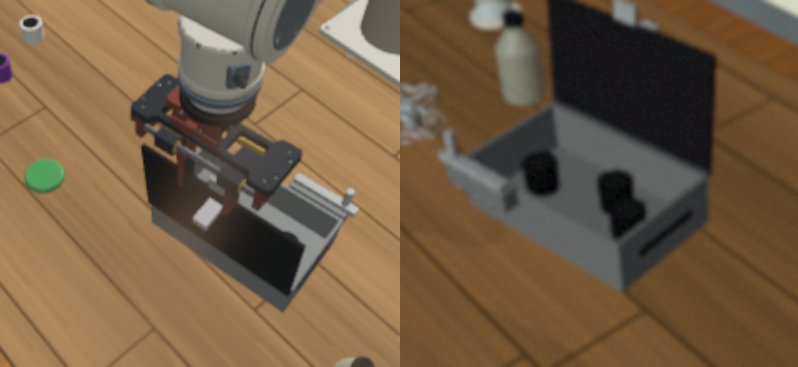

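The side view shows three cans in the box, but the two right ones, (615,190) and (627,215) in the crop, look closer together than placed. Zoom in.

Run:
```python
from h import *
D=ctrl.get_image("side")
for y in(72,0,-72):print(y,(proj(D,case2w(P,[[-5,y,5],[-5,y,25],[-5,y,45]]))-[195,180]).round(1).tolist())
A=cv2.convertScaleAbs(D["frame"][180:240,195:275],alpha=2.2,beta=10)
cv2.imwrite("pics/z1.png",cv2.resize(A,None,fx=9,fy=9,interpolation=cv2.INTER_CUBIC))
```

```text
72 [[12.3, 26.3], [11.4, 21.2], [10.6, 15.9]]
0 [[29.2, 35.6], [28.6, 30.4], [27.9, 25.1]]
-72 [[47.3, 45.5], [46.8, 40.3], [46.4, 34.9]]
```

View pics/z1.png

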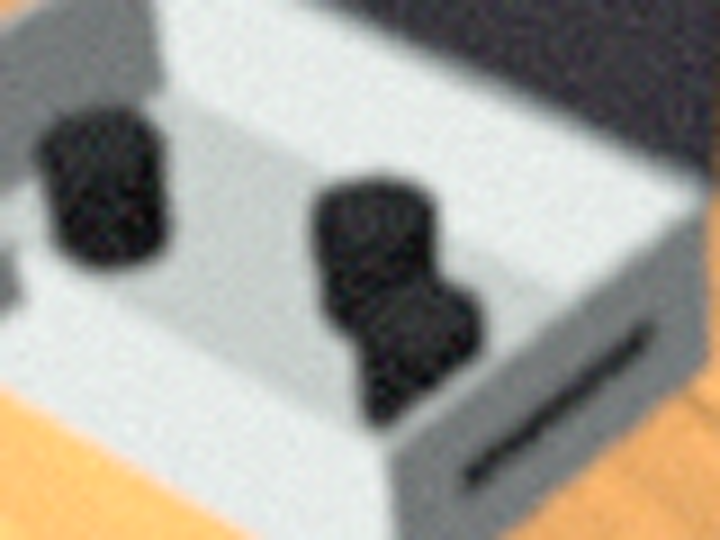

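Run:
```python
from h import *
D=np.load("side.npz")
c,s=np.cos(P[2]),np.sin(P[2])
for n,p,z in(("c0 mid",(103,188),25),("mid top",(375,205),45),("mid ctr",(375,248),25),("third top",(425,300),45)):
    w=ray(D,(p[0]/9+195,p[1]/9+180),z)[:2]-P[:2];print(n,(w@np.array([[c,-s],[s,c]])).round(0))
```

```text
c0 mid [-4. 73.]
mid top [ 27. -24.]
mid ctr [ 28. -21.]
third top [  1. -69.]
```

The middle can was nudged to about (28,-22) in case coordinates, but it stands upright, clear of the others and well inside. Proceed to shut the flap.

>>> arm_command --series '[{"linear": [0,0,0.025],"turn": 0},{"linear": [0,0,0.025],"turn": 0},{"linear": [0,0,0.017],"turn": 0},{"linear": [0,0,0.01],"turn": 0},{"linear": [0,0,0],"turn": 0}]'

```text
t: 37.1
ee_pos: [678.2, 141.5, 197.1]
orientation: [0.279, -3.127, 0.0]
ft_force: [0.7, -0.0, -0.4]
width: 54.7
grasp_force: 0.0
```

>>> arm_command --series '[{"linear": [0,0,0],"turn": 0},{"linear": [0,0,0],"turn": 0},{"linear": [0,0,0],"turn": 0},{"linear": [0,0,0],"turn": 0},{"linear": [0,0,0],"turn": 0}]' --jaw -1

```text
t: 37.6
ee_pos: [679.6, 140.7, 199.1]
orientation: [-0.28, 3.128, -0.003]
ft_force: [0.7, -5.0, 1.2]
width: 21.7
grasp_force: 30.0
```

>>> arm_command --series '[{"linear": [0.0106,0,-0.0033],"turn": 0},{"linear": [0.0108,0,-0.0024],"turn": 0},{"linear": [0.011,0,-0.0015],"turn": 0},{"linear": [0.0111,0,-0.0006],"turn": 0},{"linear": [0.0111,0,0.0003],"turn": 0},{"linear": [0,0,0],"turn": 0}]'

```text
t: 38.2
ee_pos: [625.4, 131.0, 206.9]
orientation: [-0.28, 3.127, -0.003]
ft_force: [0.4, -4.8, 2.3]
width: 21.5
grasp_force: 30.0
```

Run:
```python
from h import *
go(case2w(P,[65.6,0,204.8])[0])
```

```text
t 38.2 pos [625.4 131.  206.9] yaw 0.1783 tilt -1.0 j6 -1.56 F [ 0.4 -4.8  2.3] w 21.5 30.0 shift [-0.3  1.3  2.1]
```

>>> arm_command --series '[{"linear": [0.011,-0.001,0.0012],"turn": 0},{"linear": [0.0109,0,0.0021],"turn": 0},{"linear": [0.0107,0,0.003],"turn": 0},{"linear": [0.0104,0,0.0039],"turn": 0},{"linear": [0.01,0,0.0048],"turn": 0},{"linear": [0.0096,0,0.0056],"turn": 0},{"linear": [0.0091,0,0.0063],"turn": 0},{"linear": [0.0086,0,0.007],"turn": 0},{"linear": [0,0,0],"turn": 0}]'

```text
t: 39.1
ee_pos: [544.5, 116.4, 171.4]
orientation: [0.28, -3.127, 0.001]
ft_force: [-0.1, -3.2, -0.4]
width: 21.5
grasp_force: 32.1
```

>>> arm_command --series '[{"linear": [0.008,0,0.0077],"turn": 0},{"linear": [0.0073,0,0.0084],"turn": 0},{"linear": [0.0066,0,0.009],"turn": 0},{"linear": [0.0058,0,0.0095],"turn": 0},{"linear": [0.005,0,0.0099],"turn": 0},{"linear": [0.0042,0,0.0103],"turn": 0},{"linear": [0,0,0],"turn": 0}]'

```text
t: 39.8
ee_pos: [508.5, 110.0, 115.8]
orientation: [0.279, -3.126, 0.001]
ft_force: [-0.5, -4.6, -2.8]
width: 21.9
grasp_force: 30.0
```

Run:
```python
from h import *
go(case2w(P,[-55,0,105.5])[0])
```

```text
t 39.8 pos [508.5 110.  115.8] yaw 0.1783 tilt -1.0 j6 -1.56 F [-0.5 -4.6 -2.8] w 21.9 30.0 shift [ 1.5  1.1 10.3]
```

>>> arm_command --series '[{"linear": [0.002,0,0.005],"turn": 0},{"linear": [0.001,0,0.004],"turn": 0},{"linear": [0,0,0.002],"turn": 0},{"linear": [0,0,0],"turn": 0},{"linear": [0,0,0],"turn": 0}]'

```text
t: 40.3
ee_pos: [505.6, 109.4, 105.8]
orientation: [0.279, -3.125, 0.001]
ft_force: [-3.4, -5.6, 1.0]
width: 21.8
grasp_force: 30.0
```

>>> arm_command --series '[{"linear": [0,0,0.001],"turn": 0},{"linear": [0,0,0.001],"turn": 0},{"linear": [0,0,0],"turn": 0},{"linear": [0,0,0],"turn": 0}]'

```text
t: 40.7
ee_pos: [505.3, 109.4, 103.8]
orientation: [0.279, -3.125, 0.001]
ft_force: [-4.3, -5.4, 2.4]
width: 21.7
grasp_force: 30.0
```

>>> arm_command --series '[{"linear": [0,0,0.001],"turn": 0},{"linear": [0,0,0.001],"turn": 0},{"linear": [0,0,0],"turn": 0},{"linear": [0,0,0],"turn": 0}]'

```text
t: 41.1
ee_pos: [505.0, 109.3, 101.8]
orientation: [0.279, -3.124, 0.001]
ft_force: [-5.4, -5.4, 3.7]
width: 21.9
grasp_force: 30.0
```

>>> arm_command --series '[{"linear": [0,0,0.001],"turn": 0},{"linear": [0,0,0.001],"turn": 0},{"linear": [0,0,0],"turn": 0},{"linear": [0,0,0],"turn": 0}]'

```text
t: 41.5
ee_pos: [504.7, 109.3, 99.7]
orientation: [0.279, -3.123, 0.001]
ft_force: [-6.0, -6.8, 2.8]
width: 21.8
grasp_force: 30.0
```

Run:
```python
from h import *
go(case2w(P,[-55,0,105.5])[0])
d=ctrl.get_image("side")
for th in(0,.05):
    u=np.array([-np.cos(th),0,np.sin(th)]);n=np.array([np.sin(th),0,np.cos(th)]);h=np.array([75,0,70.5])
    print(th,((proj(d,case2w(P,[h+152*u+8*n+np.array([0,s*125,0]) for s in(-1,1)]))-[165,165])*6).round(0).tolist())
cv2.imwrite("pics/f2.png",cv2.convertScaleAbs(cv2.resize(d["frame"][165:255,165:285],None,fx=6,fy=6,interpolation=cv2.INTER_CUBIC),alpha=1.6))
```

```text
t 41.5 pos [504.7 109.3  99.7] yaw 0.1783 tilt -1.0 j6 -1.56 F [-6.  -6.8  2.8] w 21.8 30.0 shift [-2.2  1.1 -5.8]
0 [[432.0, 375.0], [49.0, 162.0]]
0.05 [[431.0, 361.0], [47.0, 148.0]]
```

View pics/f2.png

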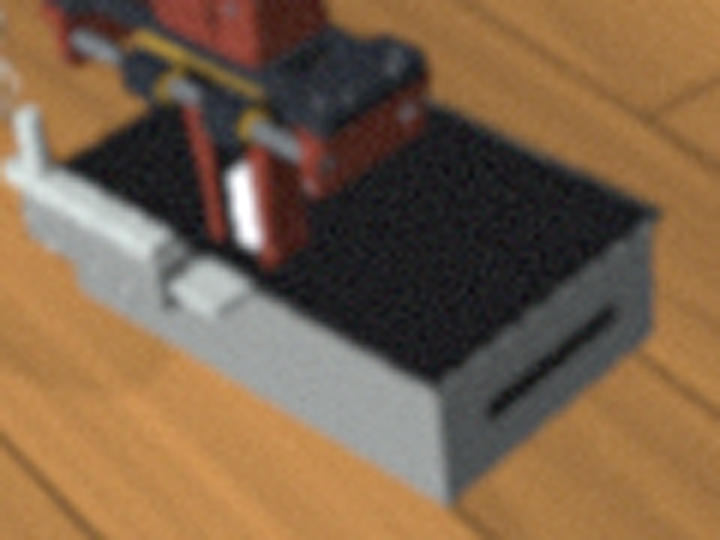

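The flap's front-right corner is at (440,383), identical to the initial shut view, so the flap is shut. Press once more to confirm.

>>> arm_command --series '[{"linear": [0,0,0.001],"turn": 0},{"linear": [0,0,0.001],"turn": 0},{"linear": [0,0,0],"turn": 0},{"linear": [0,0,0],"turn": 0}]'

```text
t: 41.95
ee_pos: [504.9, 109.3, 99.2]
orientation: [0.279, -3.124, 0.001]
ft_force: [-10.8, -6.3, 21.2]
width: 21.5
grasp_force: 30.0
```

>>> arm_command --series '[{"linear": [0,0,0],"turn": 0},{"linear": [0,0,0],"turn": 0},{"linear": [0,0,0],"turn": 0},{"linear": [0,0,0],"turn": 0}]' --jaw 0.2

```text
t: 42.35
ee_pos: [507.2, 110.1, 98.1]
orientation: [0.28, -3.129, -0.0]
ft_force: [-0.6, 0.3, 0.5]
width: 49.9
grasp_force: 0.0
```

>>> arm_command --series '[{"linear": [0,0,-0.02],"turn": 0},{"linear": [0,0,-0.035],"turn": 0},{"linear": [0,0,-0.035],"turn": 0},{"linear": [0,0,0],"turn": 0},{"linear": [0,0,0],"turn": 0}]'

```text
t: 42.85
ee_pos: [507.6, 110.1, 188.8]
orientation: [-0.28, 3.128, 0.0]
ft_force: [0.5, -0.4, 0.8]
width: 53.0
grasp_force: 0.0
```

Run:
```python
from h import *
go([453,217.2,110.5])
```

```text
t 42.9 pos [507.6 110.1 188.8] yaw 0.1783 tilt -1.0 j6 -1.56 F [ 0.5 -0.4  0.8] w 53.0 0.0 shift [ 34.8 115.1  78.2]
```

>>> arm_command --series '[{"linear": [0.009,0.029,0],"turn": 0},{"linear": [0.009,0.029,0],"turn": 0},{"linear": [0.009,0.029,0],"turn": 0},{"linear": [0.008,0.028,0],"turn": 0},{"linear": [0,0,0.03],"turn": 0},{"linear": [0,0,0.03],"turn": 0},{"linear": [0,0,0.012],"turn": 0},{"linear": [0,0,0.005],"turn": 0},{"linear": [0,0,0],"turn": 0},{"linear": [0,0,0],"turn": 0}]'

```text
t: 43.85
ee_pos: [453.0, 216.9, 111.8]
orientation: [-0.279, 3.128, 0.0]
ft_force: [-0.8, -0.0, 0.1]
width: 52.6
grasp_force: 0.0
```

>>> arm_command --series '[{"linear": [0,0,0],"turn": 0},{"linear": [0,0,0],"turn": 0},{"linear": [0,0,0],"turn": 0},{"linear": [0,0,0],"turn": 0},{"linear": [0,0,0],"turn": 0},{"linear": [0,0,0],"turn": 0},{"linear": [0,0,0],"turn": 0}]' --jaw -1

```text
t: 44.55
ee_pos: [452.5, 216.7, 111.4]
orientation: [-0.28, 3.129, -0.0]
ft_force: [0.6, -2.3, 1.3]
width: 11.3
grasp_force: 30.0
```

Run:
```python
from h import *
go(case2w(P,[-89,70,110.5])[0])
```

```text
t 44.5 pos [452.5 216.7 111.4] yaw 0.1783 tilt -1.0 j6 -1.33 F [ 0.6 -2.3  1.3] w 11.3 30.0 shift [ -0.6 -43.9   0.9]
```

>>> arm_command --series '[{"linear": [0,-0.006,0],"turn": 0},{"linear": [0,-0.008,0],"turn": 0},{"linear": [0,-0.008,0],"turn": 0},{"linear": [0,-0.008,0],"turn": 0},{"linear": [0,-0.008,0],"turn": 0},{"linear": [0,-0.005,0],"turn": 0},{"linear": [0,0,0],"turn": 0},{"linear": [0,0,0],"turn": 0}]'

```text
t: 45.35
ee_pos: [460.2, 174.1, 111.3]
orientation: [0.279, -3.129, 0.001]
ft_force: [0.1, -2.0, 5.0]
width: 11.1
grasp_force: 30.0
```

>>> arm_command --series '[{"linear": [0,-0.001,0],"turn": 0},{"linear": [0,-0.001,0],"turn": 0},{"linear": [0,0,0],"turn": 0},{"linear": [0,0,0],"turn": 0}]'

```text
t: 45.75
ee_pos: [460.4, 172.9, 111.3]
orientation: [-0.28, 3.129, 0.0]
ft_force: [-2.1, 0.1, 5.7]
width: 11.4
grasp_force: 30.0
```

>>> arm_command --series '[{"linear": [0,-0.001,0],"turn": 0},{"linear": [0,-0.001,0],"turn": 0},{"linear": [0,0,0],"turn": 0},{"linear": [0,0,0],"turn": 0}]'

```text
t: 46.15
ee_pos: [460.5, 172.1, 111.4]
orientation: [-0.279, 3.129, 0.003]
ft_force: [-3.2, 9.1, 4.5]
width: 11.5
grasp_force: 30.0
```

The bolt is on its home stop (9 N, about 45 mm travelled). Release and go to the tab.

>>> arm_command --series '[{"linear": [0,0.001,0],"turn": 0},{"linear": [0,0,0],"turn": 0},{"linear": [0,0,0],"turn": 0},{"linear": [0,0,-0.02],"turn": 0},{"linear": [0,0,-0.03],"turn": 0},{"linear": [0,0,-0.03],"turn": 0},{"linear": [0,0,0],"turn": 0},{"linear": [0,0,0],"turn": 0}]' --jaw 0.1

```text
t: 46.95
ee_pos: [460.7, 171.5, 191.5]
orientation: [-0.279, 3.128, 0.0]
ft_force: [-0.2, -0.4, -0.3]
width: 48.4
grasp_force: 0.0
```

Run:
```python
from h import *
go([506.2,109.2,105])
```

```text
t 47.0 pos [460.7 171.5 191.5] yaw 0.1781 tilt -1.0 j6 -1.42 F [-0.2 -0.4 -0.3] w 48.4 0.0 shift [-33.6 -69.4  86.5]
```

>>> arm_command --series '[{"linear": [-0.012,-0.024,0],"turn": 0},{"linear": [-0.011,-0.023,0],"turn": 0},{"linear": [-0.0105,-0.023,0],"turn": 0},{"linear": [0,0,0.03],"turn": 0},{"linear": [0,0,0.03],"turn": 0},{"linear": [0,0,0.018],"turn": 0},{"linear": [0,0,0.008],"turn": 0},{"linear": [0,0,0],"turn": 0},{"linear": [0,0,0],"turn": 0}]'

```text
t: 47.85
ee_pos: [506.0, 108.7, 105.3]
orientation: [0.28, -3.129, 0.0]
ft_force: [0.1, -1.0, 0.5]
width: 48.4
grasp_force: 0.0
```

>>> arm_command --series '[{"linear": [0,0,0],"turn": 0},{"linear": [0,0,0],"turn": 0},{"linear": [0,0,0],"turn": 0},{"linear": [0,0,0],"turn": 0},{"linear": [0,0,0],"turn": 0}]' --jaw -1

```text
t: 48.35
ee_pos: [506.1, 109.4, 105.8]
orientation: [-0.279, 3.128, 0.002]
ft_force: [-1.8, 5.7, 2.7]
width: 21.7
grasp_force: 30.0
```

>>> arm_command --series '[{"linear": [0,0,-0.001],"turn": 0},{"linear": [0,0,-0.001],"turn": 0},{"linear": [0,0,0],"turn": 0},{"linear": [0,0,0],"turn": 0}]'

```text
t: 48.75
ee_pos: [506.4, 109.4, 107.1]
orientation: [-0.279, 3.128, 0.001]
ft_force: [3.8, 6.2, -5.1]
width: 21.6
grasp_force: 30.0
```

>>> arm_command --series '[{"linear": [0,0,-0.0005],"turn": 0},{"linear": [0,0,-0.0005],"turn": 0},{"linear": [0,0,0],"turn": 0},{"linear": [0,0,0],"turn": 0}]'

```text
t: 49.15
ee_pos: [506.4, 109.4, 107.4]
orientation: [-0.279, 3.128, 0.002]
ft_force: [5.4, 6.2, -15.2]
width: 22.0
grasp_force: 30.0
```

>>> arm_command --series '[{"linear": [0,0,0],"turn": 0},{"linear": [0,0,0],"turn": 0},{"linear": [0,0,0],"turn": 0},{"linear": [0,0,0],"turn": 0},{"linear": [0,0,0],"turn": 0},{"linear": [0,0,0],"turn": 0},{"linear": [0,0,0],"turn": 0},{"linear": [0,0,0],"turn": 0}]'

```text
t: 49.95
ee_pos: [506.4, 109.4, 107.4]
orientation: [-0.279, 3.128, 0.001]
ft_force: [6.3, 6.0, -14.5]
width: 22.1
grasp_force: 30.0
```

>>> arm_command --series '[{"linear": [0,0,0.001],"turn": 0},{"linear": [0,0,0.001],"turn": 0},{"linear": [0,0,0.001],"turn": 0},{"linear": [0,0,0],"turn": 0},{"linear": [0,0,0],"turn": 0}]'

```text
t: 50.45
ee_pos: [506.1, 109.3, 105.8]
orientation: [-0.279, 3.128, 0.001]
ft_force: [-2.7, 6.4, 4.7]
width: 21.8
grasp_force: 30.0
```

>>> arm_command --series '[{"linear": [0,0,0.0005],"turn": 0},{"linear": [0,0,0.0005],"turn": 0},{"linear": [0,0,0],"turn": 0}]'

```text
t: 50.75
ee_pos: [506.1, 109.3, 105.7]
orientation: [-0.279, 3.128, 0.001]
ft_force: [-6.3, 4.4, 15.0]
width: 22.0
grasp_force: 30.0
```

>>> arm_command --series '[{"linear": [0,0,0],"turn": 0},{"linear": [0,0,0],"turn": 0},{"linear": [0,0,0],"turn": 0},{"linear": [0,0,-0.02],"turn": 0},{"linear": [0,0,-0.035],"turn": 0},{"linear": [0,0,-0.035],"turn": 0},{"linear": [0,0,-0.035],"turn": 0},{"linear": [0,0,-0.035],"turn": 0},{"linear": [0,0,0],"turn": 0}]' --jaw 0.1

```text
t: 51.65
ee_pos: [508.5, 109.0, 268.8]
orientation: [-0.279, 3.121, 0.001]
ft_force: [0.6, -0.0, -0.1]
width: 48.3
grasp_force: 0.0
```

Run:
```python
from h import *
go([506,109,105])
d=ctrl.get_image("side");cv2.imwrite("pics/f3.png",cv2.convertScaleAbs(cv2.resize(d["frame"][100:270,140:380],None,fx=3.3,fy=3.3,interpolation=cv2.INTER_CUBIC),alpha=1.5))
```

```text
t 51.6 pos [508.5 109.  268.8] yaw 0.178 tilt -1.0 j6 -1.56 F [ 0.6 -0.  -0.1] w 48.3 0.0 shift [  3.8   0.5 163.7]
```

View pics/f3.png

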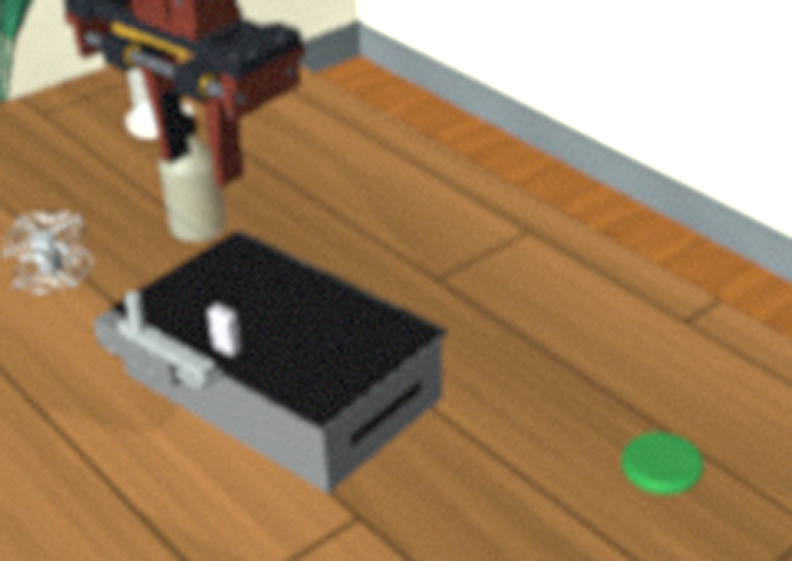

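The flap is shut and the bolt is home over the tongue (bar end at (205,365)). The reel, bottle and green lid are undisturbed, and the gripper is clear.

```bash
python3 -c "
from workcell import ctrl
print(ctrl.close_job())"
```

```text
the job is handed in; nothing more can be done
None
```

Job handed in at about 52 s: all three canisters stand in the box, the flap is shut, and the bolt is home and held a pull of about 15 N; one canister was found shifted a few centimetres inside the box, still upright.

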